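# Tip the bottle caps from the tray into the wash tub

### The arm

A 6-joint arm with a two-finger parallel gripper is mounted at the origin on the work surface. World frame = base frame: x ahead of the robot, y to its left, z up, the work surface at z = 0. Lengths are in m, angles in degrees, forces in N, time in s.
With the tool pointing down it reaches from about 0.375 to 0.9 m from the base axis. Payload 3.1 kg.
Tool frame: the origin (TCP) lies at the very end of the fingers, on their centre line; the grasp point (between the pads) lies bot.grip_point_offset behind it (bot.grip_point_offset is the distance from the TCP to the grasp point, in m); z points along the fingers, y is the line along which they close (so a half turn about z gives the same grasp; the last joint's range is limited). The gripper opens to 87 mm and grips with 3 to 60 N. Pads are 19 mm wide; open, the fingers measure 117 mm over their backs; the gripper's body (75 mm by 190 mm) begins 51 mm behind the grasp point.
Start: joints at [56.637, 30.224, 82.088, -0, 67.689, -10.227], TCP at [0.246, 0.575, 0.19] pointing down, gripper open.
Joint ranges: [-176.69, 176.69], [-43.24, 126.21], [12.49, 139.97], [-82, 262], [0, 151.66], [-163.58, 163.58]. Speed limits (degrees/s): [159.86, 159.86, 180, 180, 180, 180].

### API

Orientations are given as a 3x3 rotation matrix whose columns are the frame's x, y, z axes.
In Python, from rig import bot, viewer, ticket gives the robot as it stands.
- The arm moves only by the tool servo_tool, never from a script. Its argument "targets" is a list of rows, each an object with "offset": the shift along the tool's x, y, z in m, a list of three; "dr": the turn, a rotation vector about the tool's x, y, z in degrees, a list of three. In form: [{"offset": [x, y, z], "dr": [ax, ay, az]}, ...]. A call has 1 to 20 rows; each row is the pose to reach, as a shift and turn from the pose commanded when the call began, along the tool's axes at that moment; what a row does not reach only later rows make up. A row lasts 1/12 s, in which the tool goes at most 41.7 mm and 7.16 degrees, less where a joint would pass 70% of its speed; a pose out of reach is approached as far as the arm can. A call with a gripper value outside its range is refused whole. "gripper" is the gripper command: -1 is fully open, 1 is shut, values between are in proportion, set as the call begins (left out, the last holds). The fingers move at their own pace and stop on an object; the grip force is fixed at half the most. Time passes only in rows, so rows that repeat a pose let the fingers close. It gives the time, the measured TCP pose, the force, the opening and the grip force at its end, in the units of the state.
- bot.read_state(): the state, without advancing time (a new reading comes with each control period).
- viewer.capture(name): name is "side" or "top"; returns a dict with "color" (400x640x3 uint8, red, green, blue), "camera_matrix" (3x3 intrinsics, pixels), "R" (3x3) and "t" (3): a world point X has camera coordinates R X + t. Camera axes: x right, y down, z forward; pixel columns grow to the right and rows downward; lengths in m; the calibration is good to about 2 mm. A picture is of the moment at which its call begins. There is no depth.
- ticket.hand_in(): hands the job in; it is judged then, once.
The state is a dict: "time_s": time; "joint_positions": joint angles; "qvel": joint speeds; "tau": joint torques, N m; "position": TCP position; "tcp_rot": TCP orientation; "force": force on the tool from outside, world axes, zero at the start; "moment": the same for the moment, N m; "opening": opening from 0.0 (shut) to 1.0 (fully open); "grasp_force": force on a finger pad.
Only numpy, scipy, OpenCV 4.12 (cv2) and the standard library are available. Lean on these libraries where they do the work, as an engineer would, in place of code of your own. Each camera call takes 0.05 s, during which the arm holds its last target. There are 200 camera calls.

### The job

Take the steel tray with the two blue screw caps by its green grip plate and hook it level on the white wash tub: open end over the rim that faces away from you, the rib under the tray just outside that rim, the tray resting on it. Keep it resting there as on a hinge and swing the grip end up to about 45 degrees, so that both caps slide into the white tub. Then stand the empty tray level on the bench again and let go.

Things in the scene. Friction and masses are not known exactly. Their poses are not given: they have to be found in the camera images.
- tray_grip (a point): Centre of the steel tray's upright green grip plate: 6 mm thick (x), 60 wide (y), top 20 mm higher, free to 25 mm below; squeeze along x. This point is 64 mm above the tray's underside. Axes: x from open pour end (157 mm from here at -x, no sill) to grip plate, z up; pour end faces roughly the robot. Tray 150 g, 160 x 110 mm; walls and caps reach 37 mm above its underside.
- tray_notch (a point): Hooking corner under the same tray, mid-width, 127 mm at tray -x of the grip point and 52 mm below it: the floor's flat underside (12 mm above the bench as it stands) meets the front face of a 12 mm deep cross rib, 110 mm wide. The 3 mm floor runs on 30 mm beyond the rib to the pour end. Axes are the tray's.
- wash_rim (a point): Middle of the top of the white wash tub's rim, side away from robot, 101 mm above the bench. x points out of the tub across this rim, y along it, z up. Rim: round bead 10 mm thick, axis 5 mm below here. Tub 170 mm square, 5 mm walls and bottom, centre 82 mm at -x; stands fast. A like orange tub with red caps stands on the other side; left and right may swap.
- cap_a_center (a point): Centre of a blue screw cap, a closed disc 38 mm across and 22 mm high, 20 g, lying loose on the smooth tray floor. It begins to slide when the tray is tipped 15 to 25 degrees. z is its axis.
- cap_b_center (a point): Centre of the other blue screw cap, just like the first, beside it on the tray.
Things that resemble listed ones, but are neither listed nor needed, are in the scene too. What is shaped like the part that bears tray_grip but pink or red is not meant.

How it is judged:
By the outcome, as a careful person would: the job done as asked, in the order asked, and still so for the second after the job is handed in, with the robot touching nothing.
It also fails if it takes over 59 s, if anything falls off the work surface, if the arm or the gripper's body presses on something with over 40 N, if the wrist force passes 120 N, or if a joint passes its speed limit or range.

## Working session

There is one attempt and no reset: what is moved stays moved. The work goes in short steps, Python scripts to look and compute and a tool call to move; the robot and the scene stay as the last step left them, time stands still between calls to the robot, and variables do not carry over. Pictures are saved under pics/ and viewed, at most 10 in all, crops included, and the job is handed in when it is done.

Besides the shell and the picture viewer there is one more tool, called as name(argument=value, ...) on one line, values as JSON. servo_tool: Moves the arm, as the interface text tells. Its arguments: {"type":"object","properties":{"targets":{"type":"array"},"gripper":{"type":"number"}},"required":["targets"]}

```bash
ls; mkdir -p pics
python3 - <<'E'
from rig import bot, viewer, ticket
import cv2, numpy as np, pickle
s=bot.read_state(); print(s, bot.grip_point_offset)
for n in("side","top"):
    c=viewer.capture(n); pickle.dump(c,open(f"pics/{n}0.pkl","wb"))
    cv2.imwrite(f"pics/{n}0.png",c["color"][:,:,::-1]); print(n,c["camera_matrix"],c["R"],c["t"], -c["R"].T@c["t"])
E
```

```text
pics
{'time_s': 0.0, 'joint_positions': array([ 5.66355710e+01,  3.02785904e+01,  8.21556269e+01, -2.23115508e-03,
        6.76891958e+01, -1.02253324e+01]), 'qvel': array([-0.0272535 , -0.01910795,  0.04714183, -0.08288622, -0.03899149,
        0.05985457]), 'tau': array([-1.65783540e-04, -4.40053332e+01, -1.76590651e+01,  6.33148570e-02,
        5.84352377e-02, -1.62043771e-04]), 'position': array([0.24512277, 0.57406075, 0.18947995]), 'tcp_rot': array([[-9.19559190e-01,  3.92949822e-01, -1.15451029e-03],
       [ 3.92951365e-01,  9.19557457e-01, -1.81878025e-03],
       [ 3.46949172e-04, -2.12614248e-03, -9.99997680e-01]]), 'force': array([-0.06958896,  0.41121002, -0.41382647]), 'moment': array([-0.00250979,  0.01900525, -0.01250427]), 'grasp_force': 0.0, 'opening': 1.0003547289395205} 0.0187
side [[416.62793179   0.         322.35164843]
 [  0.         416.62793179 199.91933381]
 [  0.           0.           1.        ]] [[ 0.89751628 -0.44092371  0.00712787]
 [-0.25132657 -0.52473235 -0.81332092]
 [ 0.3623527   0.72817734 -0.58177167]] [-0.4520517   0.18124087  0.66631237] [ 0.20983432 -0.58941094  0.53827083]
top [[405.06473266   0.         317.26912212]
 [  0.         405.06473266 202.19694843]
 [  0.           0.           1.        ]] [[-0.01603788 -0.99915207  0.03792007]
 [-0.99512102  0.01225775 -0.09789739]
 [ 0.09734957 -0.03930512 -0.99447381]] [-0.00917056  0.50146992  0.79527579] [0.42145643 0.01594874 0.8403213 ]
```

View pics/side0.png

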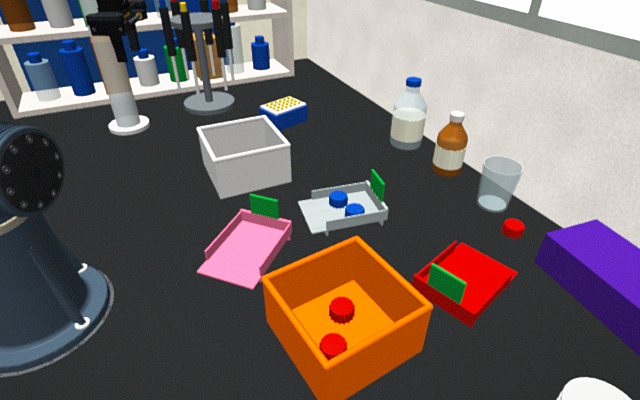

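View pics/top0.png

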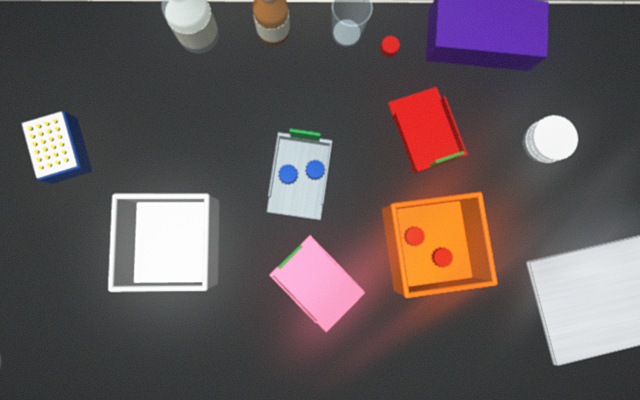

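Three trays have a green plate. In the top view they are steel with blue caps at (300,175), pink at (318,283) and red at (428,130). The steel one is meant: it carries two blue caps, and its plate is at top (305,133) and side (377,184). The white tub is at top (160,243). I'll confirm these in one enlarged crop.

Run:
```python
import cv2,numpy as np
a=cv2.imread("pics/top0.png")[115:230,255:345]; b=cv2.imread("pics/side0.png")[160:245,290:400]
w=cv2.imread("pics/top0.png")[180:300,95:225];v=cv2.imread("pics/side0.png")[105:205,185:305]
f=lambda i,s:cv2.resize(i,s,interpolation=cv2.INTER_CUBIC)
# scales: a x3.. 
top=np.hstack([f(a,(270,345)),f(b,(446,345))])
bot=np.hstack([f(w,(260,240)),f(v,(288,240)),np.zeros((240,168,3),np.uint8)])
cv2.imwrite("pics/crop0.png",np.vstack([top,bot]))
```

```text
(no output)
```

View pics/crop0.png

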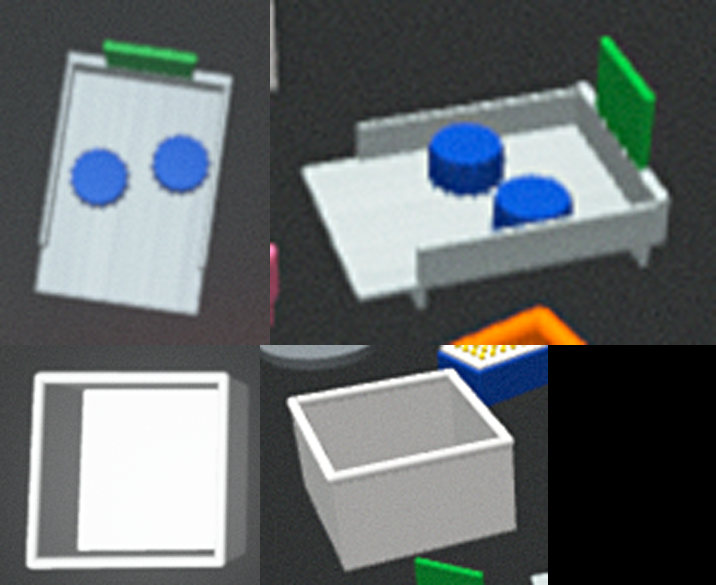

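```bash
cat > h.py <<'E'
import numpy as np, pickle
from scipy.optimize import least_squares
def proj(c,X):
    p=(c["R"]@X.T).T+c["t"]; q=(c["camera_matrix"]@p.T).T; return q[:,:2]/q[:,2:]
def fit(obs,x0,cams):  # obs: (cam, model pts, px); pose x,y,z,yaw
    def P(p,m):
        c,s=np.cos(p[3]),np.sin(p[3]); return np.array(m)@np.array([[c,s,0],[-s,c,0],[0,0,1]])+p[:3]
    f=lambda p:np.concatenate([(proj(cams[n],P(p,m))-px).ravel() for n,m,px in obs])
    r=least_squares(f,x0,loss="soft_l1"); return r.x,r.fun
E
python3 - <<'E'
from h import *
cams={n:pickle.load(open(f"pics/{n}0.pkl","rb")) for n in("side","top")}
L=lambda *a:np.array(a)
obs=[("top",L([-.157,.055,-.049],[-.157,-.055,-.049],[.003,.03,.02],[.003,-.03,.02]),L([267,211.7],[320.7,219.3],[289.7,128.7],[320.3,132.7])),
("side",L([-.157,.055,-.049],[-.157,-.055,-.049],[0,.03,.02],[0,-.03,.02],[-.003,-.03,-.025]),L([297.9,202.4],[312.2,233.7],[372.1,169.4],[384.9,183.4],[383.2,200.7]))]
x,e=fit(obs,[.6,0,.06,0],cams);print("grip",x[:3],np.degrees(x[3]),e.round(1))
h=.087
obs=[("top",L([h,h,-.005],[h,-h,-.005],[-h,h,-.005],[-h,-h,-.005]),L([113,195],[208,195],[109,290.5],[204,291])),
("side",L([-h,h,-.002],[h,h,-.002],[h,-h,-.002],[-h,-h,-.005]),L([197.1,129.2],[264.2,116.3],[290.4,144.2],[215.4,159.6]))]
x,e=fit(obs,[.4,.3,.1,0],cams);print("tub centre",x[:3],np.degrees(x[3]),e.round(1)); print("rim",x[:2]+.082*np.array([np.cos(x[3]),np.sin(x[3])]))
from rig import bot
E
```

```text
grip [0.63245227 0.00735342 0.06209714] -8.41911114242864 [ 0.7 -0.5  0.4 -0.9 -0.1 -1.2  0.4 -0.9 -0.6 -0.5 -0.3 -0.2 -0.4 -0.4
 -1.3  0.6 -2.9  1.9]
tub centre [0.42678805 0.27488787 0.09612109] -0.7282022641515753 [-0.5 -1.2  0.5 -1.1 -1.   0.   2.3 -1.3 -2.1 -0.8 -0.1 -0.4 -0.9  1.2
 -3.1  3.5]
rim [0.50878143 0.27384572]
```

```bash
cat >> h.py <<'E'
def rel(p,yaw=None,tilt=0,s=None):
    """offset & dr (tool axes) from current pose to TCP p, tool down w/ tool y at yaw (deg), tilted tilt about tool x"""
    from scipy.spatial.transform import Rotation as Ro
    R=s["tcp_rot"]; off=R.T@(np.array(p)-s["position"])
    D=Ro.from_euler("z",yaw,degrees=True)*Ro.from_matrix([[0,1,0],[1,0,0],[0,0,-1]])*Ro.from_euler("x",tilt,degrees=True)
    dr=(Ro.from_matrix(R).inv()*D).as_rotvec(degrees=True); return off.round(4),dr.round(2)
E
python3 - <<'E'
from h import *
from rig import bot
import cv2
s=bot.read_state()
print(rel([.6325,.0074,.15],-8.4,0,s))
g=cv2.imread("pics/top0.png").mean(2)
print("far rim rows 188-206", [ (c,g[188:206,c-3:c+4].mean(1).astype(int)) for c in(125,160,195)])
g=cv2.imread("pics/side0.png").mean(2)
for u in(255,262,270,280): print(u,g[105:150,u].astype(int))
cams={n:pickle.load(open(f"pics/{n}0.pkl","rb")) for n in("side","top")}
for y in(.2,.274,.35): print([proj(cams["top"],np.array([[x,y,.099]]))[0].round(1) for x in(.495,.505,.515)])
E
```

```text
(array([-0.5789, -0.3689,  0.0401]), array([-1.100e-01,  6.000e-02,  7.526e+01]))
far rim rows 188-206 [(125, array([ 72,  71,  69,  65,  83, 155, 232, 249, 252, 248, 225, 148, 109,
       103, 103, 105, 105, 107])), (160, array([ 77,  78,  77,  74,  88, 152, 230, 251, 252, 249, 225, 151, 121,
       142, 221, 255, 253, 252])), (195, array([ 75,  75,  77,  74,  86, 156, 232, 251, 253, 249, 223, 145, 119,
       141, 224, 255, 253, 252]))]
255 [ 50  54  51  48  52  44  51  49  47  45  52 158 241 229 172 144 152 163
 162 162 166 162 158 159 162 161 160 160 159 160 159 160 159 163 161 158
 160 161 161 160 163 157 161 158 199]
262 [252 255 226 152 110  76  60  56  49  85 253 255 217 157 143 155 162 161
 161 157 167 162 161 159 161 163 164 161 162 163 159 164 161 166 158 161
 161 157 159 161 160 153 167 236 250]
270 [168 150 145 245 255 254 224 150 106  70  51  52  51  50  57 129 242 255
 255 254 245 202 157 145 148 150 154 151 151 156 154 153 157 154 156 155
 154 154 156 148 152 210 249 245 198]
280 [248 254 251 239 249 254 255 250 186 116  68  56  58  50  55  60  53  55
  58  59  55  54  49  52  47  39  73 180 254 255 255 252 241 191 151 150
 152 154 153 212 249 241 192 155 153]
[array([200.1, 203.1]), array([200.2, 197.6]), array([200.3, 192.2])]
[array([158.9, 203.6]), array([159. , 198.1]), array([159.1, 192.7])]
[array([116.2, 204.1]), array([116.3, 198.6]), array([116.5, 193.1])]
```

servo_tool(targets=[{"offset": [-0.1, -0.064, 0], "dr": [0, 0, 15]}, {"offset": [-0.2, -0.127, 0], "dr": [0, 0, 30]}, {"offset": [-0.3, -0.191, 0], "dr": [0, 0, 45]}, {"offset": [-0.4, -0.255, 0.01], "dr": [0, 0, 60]}, {"offset": [-0.5, -0.319, 0.02], "dr": [0, 0, 75.3]}, {"offset": [-0.579, -0.369, 0.04], "dr": [-0.1, 0, 75.3]}, {"offset": [-0.579, -0.369, 0.04], "dr": [-0.1, 0, 75.3]}, {"offset": [-0.579, -0.369, 0.04], "dr": [-0.1, 0, 75.3]}, {"offset": [-0.579, -0.369, 0.04], "dr": [-0.1, 0, 75.3]}, {"offset": [-0.579, -0.369, 0.04], "dr": [-0.1, 0, 75.3]}, {"offset": [-0.579, -0.369, 0.04], "dr": [-0.1, 0, 75.3]}, {"offset": [-0.579, -0.369, 0.04], "dr": [-0.1, 0, 75.3]}, {"offset": [-0.579, -0.369, 0.04], "dr": [-0.1, 0, 75.3]}, {"offset": [-0.579, -0.369, 0.04], "dr": [-0.1, 0, 75.3]}, {"offset": [-0.579, -0.369, 0.04], "dr": [-0.1, 0, 75.3]}, {"offset": [-0.579, -0.369, 0.04], "dr": [-0.1, 0, 75.3]}, {"offset": [-0.579, -0.369, 0.04], "dr": [-0.1, 0, 75.3]}, {"offset": [-0.579, -0.369, 0.04], "dr": [-0.1, 0, 75.3]}, {"offset": [-0.579, -0.369, 0.04], "dr": [-0.1, 0, 75.3]}, {"offset": [-0.579, -0.369, 0.04], "dr": [-0.1, 0, 75.3]}], gripper=-0.3)

```text
time_s: 1.77
position: [0.6318, 0.0086, 0.1498]
tcp_rot: [[0.147, 0.989, -0.001], [0.989, -0.147, 0.002], [0.002, -0.001, -1.0]]
force: [-0.2, 1.4, 0.2]
opening: 0.649
grasp_force: 0.0
```

servo_tool(targets=[{"offset": [-0.001, 0.001, 0.02], "dr": [0, 0, 0]}, {"offset": [-0.001, 0.001, 0.045], "dr": [0, 0, 0]}, {"offset": [-0.001, 0.001, 0.07], "dr": [0, 0, 0]}, {"offset": [-0.001, 0.001, 0.088], "dr": [0, 0, 0]}, {"offset": [-0.001, 0.001, 0.098], "dr": [0, 0, 0]}, {"offset": [-0.001, 0.001, 0.103], "dr": [0, 0, 0]}, {"offset": [-0.001, 0.001, 0.103], "dr": [0, 0, 0]}, {"offset": [-0.001, 0.001, 0.103], "dr": [0, 0, 0]}])

```text
time_s: 2.43
position: [0.6344, 0.0074, 0.0483]
tcp_rot: [[0.146, 0.989, 0.003], [0.989, -0.146, 0.001], [0.001, 0.003, -1.0]]
force: [0.8, -0.5, 0.3]
opening: 0.647
grasp_force: 0.0
```

```bash
cat > snap.py <<'E'
import sys,cv2,numpy as np,pickle
from rig import viewer
n=sys.argv[1]; o=[]
for a in sys.argv[2:]:
    k,x0,y0,x1,y1=a.split(","); c=viewer.capture(k); pickle.dump(c,open(f"pics/{k}_{n}.pkl","wb"))
    i=c["color"][int(y0):int(y1),int(x0):int(x1),::-1]; o.append(cv2.resize(i,(int(500*i.shape[1]/i.shape[0]),500),interpolation=cv2.INTER_CUBIC))
o=np.hstack(o); f=min(1,800/o.shape[1]); cv2.imwrite(f"pics/{n}.png",cv2.resize(o,None,fx=f,fy=f))
E
python3 snap.py grip side,290,90,430,250 top,250,90,360,230
```

```text
(no output)
```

View pics/grip.png

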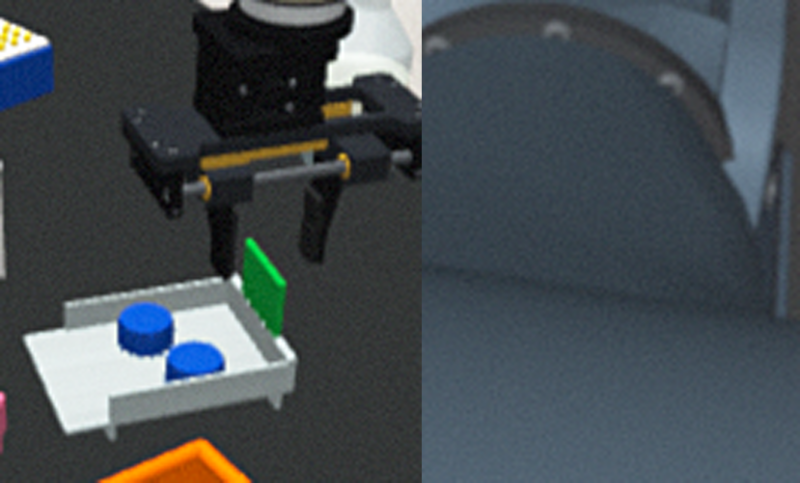

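Run:
```python
from h import *
from rig import bot
s=bot.read_state();c=pickle.load(open("pics/side_grip.pkl","rb"));print(s["position"])
k=500*140/160; f=800/(int(k)+int(500*110/140))*500/160; print(f)
X=np.array([s["position"], s["position"]-s["tcp_rot"][:,2]*.0187,[.6325,.0074,.062],s["position"]+s["tcp_rot"][:,1]*.028,s["position"]-s["tcp_rot"][:,1]*.028])
p=proj(c,X);print(p,(p-[290,90])*f)
```

```text
[0.63502461 0.00697015 0.04889096]
3.0156815440289506
[[377.3112981  189.52606375]
 [378.03995582 182.05584359]
 [376.69632314 184.48782212]
 [389.49983722 187.28835676]
 [364.92607266 191.79988059]] [[263.30307028 300.1389136 ]
 [265.50046989 277.61110854]
 [261.44850163 284.94518129]
 [300.05982274 293.39070193]
 [225.9531745  306.99602109]]
```

Run:
```python
from h import *
import cv2
c=pickle.load(open("pics/side0.pkl","rb"))
R=np.array([[-.9196,.393,-.001],[.393,.9196,-.002],[0,-.002,-1]]);p=np.array([.2451,.5741,.1895])
X=np.array([p,p+R[:,1]*.05,p-R[:,1]*.05,p-R[:,2]*.07,[0,0,0],[0.1,0,0]]);q=proj(c,X);print(q)
a=c["color"][0:90,70:190,::-1];a=cv2.resize(a,None,fx=4,fy=4,interpolation=cv2.INTER_CUBIC)
for u in q[:4]: cv2.circle(a,tuple(int(v) for v in (u-[70,0])*4),4,(0,0,255),1)
d=pickle.load(open("pics/side_grip.pkl","rb"))
s=d["color"][90:250,290:430,::-1]
b=cv2.resize(s,(315,360),interpolation=cv2.INTER_CUBIC)
cv2.imwrite("pics/chk.png",np.hstack([a,b]))
print(abs(d["R"]-c["R"]).max(),abs(d["t"]-c["t"]).max())
```

```text
[[132.69863184  68.32454804]
 [138.690144    62.23070589]
 [126.2305022   74.90314788]
 [125.37129132  39.86022729]
 [ 39.69538668 313.24457473]
 [107.49884686 292.4953235 ]]
0.0 0.0
```

View pics/chk.png

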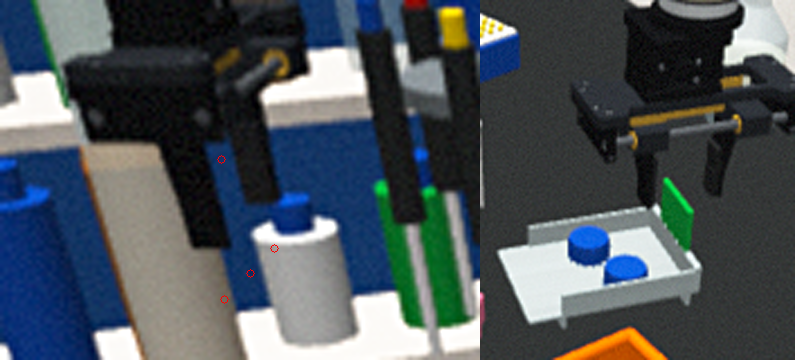

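The fingertips appear about 28 mm further back along the tool than the reported TCP implies, at the start pose and here. In the crop they sit at (312,260) and (222,275), against a prediction of (300,293) and (226,307). Before gripping I'll triangulate the tips with both cameras, at a pose where the top camera can see them.

servo_tool(targets=[{"offset": [0, 0, -0.04], "dr": [0, 0, 0]}, {"offset": [0, 0, -0.08], "dr": [0, 0, 0]}, {"offset": [0, 0, -0.12], "dr": [0, 0, 0]}, {"offset": [0.389, -0.194, -0.14], "dr": [0, 0, 0]}, {"offset": [0.389, -0.194, -0.14], "dr": [0, 0, 0]}, {"offset": [0.389, -0.194, -0.14], "dr": [0, 0, 0]}, {"offset": [0.389, -0.194, -0.14], "dr": [0, 0, 0]}, {"offset": [0.389, -0.194, -0.14], "dr": [0, 0, 0]}, {"offset": [0.389, -0.194, -0.14], "dr": [0, 0, 0]}, {"offset": [0.389, -0.194, -0.14], "dr": [0, 0, 0]}, {"offset": [0.389, -0.194, -0.14], "dr": [0, 0, 0]}, {"offset": [0.389, -0.194, -0.14], "dr": [0, 0, 0]}, {"offset": [0.389, -0.194, -0.14], "dr": [0, 0, 0]}, {"offset": [0.389, -0.194, -0.14], "dr": [0, 0, 0]}, {"offset": [0.389, -0.194, -0.14], "dr": [0, 0, 0]}, {"offset": [0.389, -0.194, -0.14], "dr": [0, 0, 0]}, {"offset": [0.389, -0.194, -0.14], "dr": [0, 0, 0]}])

```text
time_s: 3.95
position: [0.4993, 0.4194, 0.1883]
tcp_rot: [[0.147, 0.989, 0.002], [0.989, -0.147, 0.001], [0.001, 0.002, -1.0]]
force: [-0.3, 0.3, -0.9]
opening: 0.651
grasp_force: 0.0
```

Run:
```python
from h import *
from rig import bot,viewer
import cv2
s=bot.read_state();p=s["position"];R=s["tcp_rot"];print(p,s["opening"])
o=[]
for n in("side","top"):
    c=viewer.capture(n);q=proj(c,np.array([p,p+R[:,1]*.028,p-R[:,1]*.028]));print(n,q)
    u0,v0=(q[0]-50).astype(int); v0=max(v0-20,0);u0=max(u0,0); i=c["color"][v0:v0+100,u0:u0+100,::-1];print(u0,v0,i.shape)
    i=cv2.resize(i,(400,400),interpolation=cv2.INTER_CUBIC)
    for u in q: cv2.circle(i,tuple(int(v) for v in (u-[u0,v0])*4),4,(0,0,255),1)
    o.append(i)
cv2.imwrite("pics/tips.png",np.hstack(o))
```

```text
[0.49925012 0.41935263 0.18827192] 0.6507530080235869
side [[247.44715743  73.1364307 ]
 [258.52902194  72.0550641 ]
 [236.21543552  74.23242035]]
197 3 (100, 100, 3)
top [[ 45.79617005 196.73289649]
 [ 49.28440277 179.35704825]
 [ 42.2773659  214.26102946]]
0 126 (100, 100, 3)
```

View pics/tips.png

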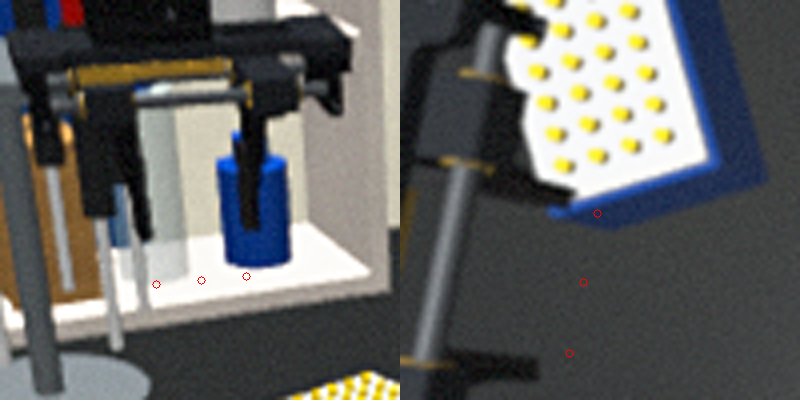

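Run:
```python
from h import *
from rig import bot
c=[pickle.load(open(f"pics/{n}0.pkl","rb")) for n in("side","top")]
s=bot.read_state()
for px in ([[246.1,61.25],[39.4,196.6]],[[259.5,60],[43.75,175.25]],[[232.75,62.5],[35,218]]):
    r=least_squares(lambda X:np.concatenate([proj(k,X[None])[0]-q for k,q in zip(c,px)]),s["position"]); d=r.x-s["position"];print(r.x,d,s["tcp_rot"].T@d,r.fun.round(1))
```

```text
[0.49560732 0.40820892 0.22142232] [-0.00405046 -0.01035916  0.03347988] [-0.0108204  -0.00241005 -0.03349226] [-0.  0.  0. -0.]
[0.52796711 0.40325885 0.2216467 ] [ 0.02830933 -0.01530922  0.03370426] [-0.01090785  0.03032637 -0.03366152] [-0.1  0.   0.  -0. ]
[0.46360592 0.41315956 0.22118946] [-0.03605186 -0.00540851  0.03324702] [-0.01067913 -0.03479216 -0.03331388] [-0.  0.  0. -0.]
```

The tips triangulate to about 30 mm above the reported TCP, with almost no lateral offset. The 10 mm in y is probably the near edge of the 19 mm pad. Next I'll see whether the offset follows the tool axis when tilted, because the swing depends on that.

servo_tool(targets=[{"offset": [0, 0, 0], "dr": [-6, 0, 0]}, {"offset": [0, 0, 0], "dr": [-12, 0, 0]}, {"offset": [0, 0, 0], "dr": [-18, 0, 0]}, {"offset": [0, 0, 0], "dr": [-24, 0, 0]}, {"offset": [0, 0, 0], "dr": [-30, 0, 0]}, {"offset": [0, 0, 0], "dr": [-36, 0, 0]}, {"offset": [0, 0, 0], "dr": [-42, 0, 0]}, {"offset": [0, 0, 0], "dr": [-45, 0, 0]}, {"offset": [0, 0, 0], "dr": [-45, 0, 0]}, {"offset": [0, 0, 0], "dr": [-45, 0, 0]}, {"offset": [0, 0, 0], "dr": [-45, 0, 0]}])

```text
time_s: 4.97
position: [0.4994, 0.4191, 0.1875]
tcp_rot: [[0.148, 0.699, 0.7], [0.989, -0.105, -0.104], [0.0, 0.707, -0.707]]
force: [-1.0, 0.2, 0.3]
opening: 0.652
grasp_force: 0.0
```

Run:
```python
from h import *
from rig import bot,viewer
import cv2
s=bot.read_state();p=s["position"];R=s["tcp_rot"];print(p,R[:,2],s["joint_positions"].round(1))
A=p-.030*R[:,2]; B=p+[0,0,.030]; o=[]
for n in("side","top"):
    c=viewer.capture(n);pickle.dump(c,open(f"pics/{n}_tilt.pkl","wb"));q=proj(c,np.array([p,A,B]));print(n,q)
    u0,v0=(q[0]-50).astype(int); v0=max(v0-20,0);u0=max(u0,0); i=c["color"][v0:v0+100,u0:u0+100,::-1];print(u0,v0,i.shape)
    i=cv2.resize(i,(400,400),interpolation=cv2.INTER_CUBIC)
    for u,col in zip(q,[(0,0,255),(0,255,0),(255,0,255)]): cv2.circle(i,tuple(int(v) for v in (u-[u0,v0])*4),4,col,1)
    o.append(i)
cv2.imwrite("pics/tilt.png",np.hstack(o))
```

```text
[0.49941231 0.41910324 0.18746453] [ 0.69969984 -0.10442671 -0.70676389] [ 47.7  31.2 101.8 -67.2  39.6 107.9]
side [[247.57179474  73.47676207]
 [238.13239449  65.77050766]
 [246.38649067  61.41722955]]
197 3 (100, 100, 3)
top [[ 46.28353412 196.68598262]
 [ 34.77881877 208.83971702]
 [ 33.8091106  194.47041888]]
0 126 (100, 100, 3)
```

View pics/tilt.png

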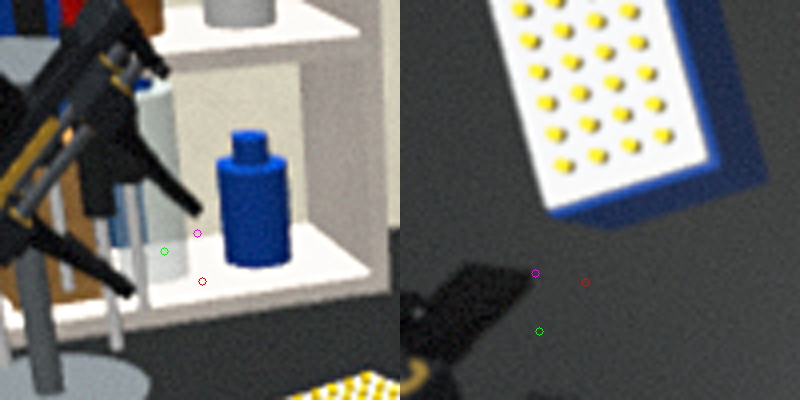

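At 45° the tip midpoint at crop (166,254) matches the green "along the tool" prediction at (164,251). So the true fingertips lie 30 mm behind the reported TCP along tool z. I'll allow for that from here on.

servo_tool(targets=[{"offset": [0, 0, 0], "dr": [7, 0, 0]}, {"offset": [0, 0, 0], "dr": [14, 0, 0]}, {"offset": [0, 0, 0], "dr": [21, 0, 0]}, {"offset": [0, 0, 0], "dr": [28, 0, 0]}, {"offset": [0, 0, 0], "dr": [35, 0, 0]}, {"offset": [0, 0, 0], "dr": [42, 0, 0]}, {"offset": [0, 0, 0], "dr": [45, 0, 0]}, {"offset": [0, 0, 0], "dr": [45, 0, 0]}, {"offset": [0, 0, 0], "dr": [45, 0, 0]}])

```text
time_s: 5.82
position: [0.5053, 0.4187, 0.1891]
tcp_rot: [[0.152, 0.988, 0.006], [0.988, -0.153, 0.004], [0.005, 0.005, -1.0]]
force: [0.5, -0.5, 0.2]
opening: 0.652
grasp_force: 0.0
```

Run:
```python
from h import *
from rig import bot
s=bot.read_state();print(s["position"],rel([.6325,.0074,.15],-8.4,0,s),rel([.6325,.0074,.018],-8.4,0,s))
```

```text
[0.50530177 0.41871044 0.18906649] (array([-0.3873,  0.1882,  0.0381]), array([ 0.29, -0.29, -0.37])) (array([-0.388 ,  0.1876,  0.1701]), array([ 0.29, -0.29, -0.37]))
```

servo_tool(targets=[{"offset": [-0.388, 0.192, 0.0], "dr": [0, 0, 0]}, {"offset": [-0.388, 0.192, 0.0], "dr": [0, 0, 0]}, {"offset": [-0.388, 0.192, 0.0], "dr": [0, 0, 0]}, {"offset": [-0.388, 0.192, 0.0], "dr": [0, 0, 0]}, {"offset": [-0.388, 0.192, 0.0], "dr": [0, 0, 0]}, {"offset": [-0.388, 0.192, 0.0], "dr": [0, 0, 0]}, {"offset": [-0.388, 0.192, 0.0], "dr": [0, 0, 0]}, {"offset": [-0.388, 0.192, 0.0], "dr": [0, 0, 0]}, {"offset": [-0.388, 0.192, 0.0], "dr": [0, 0, 0]}, {"offset": [-0.388, 0.192, 0.0], "dr": [0, 0, 0]}, {"offset": [-0.388, 0.192, 0.0], "dr": [0, 0, 0]}, {"offset": [-0.388, 0.192, 0.0], "dr": [0, 0, 0]}, {"offset": [-0.388, 0.192, 0.0], "dr": [0, 0, 0]}, {"offset": [-0.388, 0.192, 0.03], "dr": [0, 0, 0]}, {"offset": [-0.388, 0.192, 0.06], "dr": [0, 0, 0]}, {"offset": [-0.388, 0.192, 0.09], "dr": [0, 0, 0]}, {"offset": [-0.388, 0.192, 0.11], "dr": [0, 0, 0]}, {"offset": [-0.388, 0.192, 0.12], "dr": [0, 0, 0]}, {"offset": [-0.388, 0.192, 0.12], "dr": [0, 0, 0]}, {"offset": [-0.388, 0.192, 0.12], "dr": [0, 0, 0]}])

```text
time_s: 7.48
position: [0.632, 0.0096, 0.0678]
tcp_rot: [[0.145, 0.989, 0.001], [0.989, -0.145, 0.001], [0.001, 0.001, -1.0]]
force: [0.9, -0.8, 0.2]
opening: 0.651
grasp_force: 0.0
```

servo_tool(targets=[{"offset": [-0.002, 0, 0.012], "dr": [0, 0, 0]}, {"offset": [-0.002, 0, 0.024], "dr": [0, 0, 0]}, {"offset": [-0.002, 0, 0.034], "dr": [0, 0, 0]}, {"offset": [-0.002, 0, 0.042], "dr": [0, 0, 0]}, {"offset": [-0.002, 0, 0.048], "dr": [0, 0, 0]}, {"offset": [-0.002, 0, 0.05], "dr": [0, 0, 0]}, {"offset": [-0.002, 0, 0.05], "dr": [0, 0, 0]}])

```text
time_s: 8.07
position: [0.6314, 0.0061, 0.0165]
tcp_rot: [[0.147, 0.989, -0.0], [0.989, -0.147, 0.001], [0.001, -0.0, -1.0]]
force: [0.2, 0.4, 0.4]
opening: 0.647
grasp_force: 0.0
```

servo_tool(targets=[{"offset": [0, 0, 0], "dr": [0, 0, 0]}, {"offset": [0, 0, 0], "dr": [0, 0, 0]}, {"offset": [0, 0, 0], "dr": [0, 0, 0]}, {"offset": [0, 0, 0], "dr": [0, 0, 0]}, {"offset": [0, 0, 0], "dr": [0, 0, 0]}, {"offset": [0, 0, 0], "dr": [0, 0, 0]}, {"offset": [0, 0, 0], "dr": [0, 0, 0]}, {"offset": [0, 0, 0], "dr": [0, 0, 0]}], gripper=1)

```text
time_s: 8.73
position: [0.6319, 0.0062, 0.0175]
tcp_rot: [[0.147, 0.989, 0.002], [0.989, -0.147, 0.001], [0.001, 0.001, -1.0]]
force: [0.1, -0.8, 0.5]
opening: 0.132
grasp_force: 0.0
```

servo_tool(targets=[{"offset": [0, 0, 0], "dr": [0, 0, 0]}, {"offset": [0, 0, 0], "dr": [0, 0, 0]}, {"offset": [0, 0, 0], "dr": [0, 0, 0]}, {"offset": [0, 0, 0], "dr": [0, 0, 0]}])

```text
time_s: 9.07
position: [0.632, 0.0062, 0.0175]
tcp_rot: [[0.147, 0.989, 0.002], [0.989, -0.147, 0.001], [0.001, 0.002, -1.0]]
force: [-0.2, -0.5, -0.2]
opening: 0.066
grasp_force: 30.0
```

```bash
python3 snap.py grasped side,290,90,430,250 top,250,90,360,230
```

```text
(no output)
```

View pics/grasped.png

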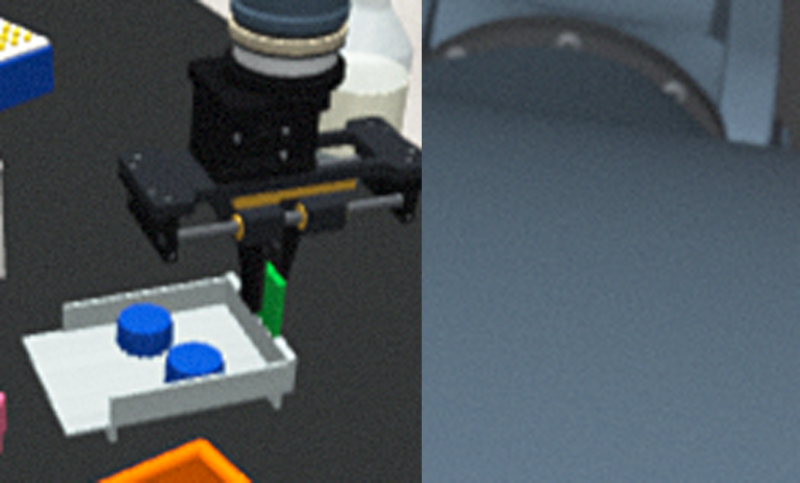

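Grasped: the opening is 0.066 (5.7 mm) at 30 N, with the pads on the green plate at crop (270,300). Now I'll lift gently.

servo_tool(targets=[{"offset": [0, 0, -0.003], "dr": [0, 0, 0]}, {"offset": [0, 0, -0.009], "dr": [0, 0, 0]}, {"offset": [0, 0, -0.018], "dr": [0, 0, 0]}, {"offset": [0, 0, -0.03], "dr": [0, 0, 0]}, {"offset": [0, 0, -0.045], "dr": [0, 0, 0]}, {"offset": [0, 0, -0.06], "dr": [0, 0, 0]}, {"offset": [0, 0, -0.075], "dr": [0, 0, 0]}, {"offset": [0, 0, -0.09], "dr": [0, 0, 0]}, {"offset": [0, 0, -0.105], "dr": [0, 0, 0]}, {"offset": [0, 0, -0.12], "dr": [0, 0, 0]}, {"offset": [0, 0, -0.135], "dr": [0, 0, 0]}, {"offset": [0, 0, -0.147], "dr": [0, 0, 0]}, {"offset": [0, 0, -0.156], "dr": [0, 0, 0]}, {"offset": [0, 0, -0.162], "dr": [0, 0, 0]}, {"offset": [0, 0, -0.165], "dr": [0, 0, 0]}, {"offset": [0, 0, -0.165], "dr": [0, 0, 0]}])

```text
time_s: 10.5
position: [0.6319, 0.006, 0.1832]
tcp_rot: [[0.147, 0.989, 0.003], [0.989, -0.147, 0.001], [0.001, 0.002, -1.0]]
force: [-0.7, 0.5, -0.9]
opening: 0.066
grasp_force: 30.0
```

servo_tool(targets=[{"offset": [0.003, 0, 0], "dr": [0, 0, 0]}, {"offset": [0.009, -0.001, 0], "dr": [0, 0, -0.2]}, {"offset": [0.018, -0.002, 0], "dr": [0, 0, -0.5]}, {"offset": [0.03, -0.003, 0], "dr": [0, 0, -0.9]}, {"offset": [0.045, -0.004, 0], "dr": [0, 0, -1.3]}, {"offset": [0.063, -0.005, 0], "dr": [0, 0, -1.8]}, {"offset": [0.081, -0.007, 0], "dr": [0, 0, -2.4]}, {"offset": [0.099, -0.009, 0], "dr": [0, 0, -2.9]}, {"offset": [0.117, -0.01, 0], "dr": [0, 0, -3.4]}, {"offset": [0.135, -0.012, 0], "dr": [0, 0, -3.9]}, {"offset": [0.153, -0.014, 0], "dr": [0, 0, -4.4]}, {"offset": [0.171, -0.015, 0], "dr": [0, 0, -5]}, {"offset": [0.189, -0.017, 0], "dr": [0, 0, -5.5]}, {"offset": [0.207, -0.018, 0], "dr": [0, 0, -6]}, {"offset": [0.225, -0.02, 0], "dr": [0, 0, -6.5]}, {"offset": [0.24, -0.021, 0], "dr": [0, 0, -7]}, {"offset": [0.252, -0.022, 0], "dr": [0, 0, -7.3]}, {"offset": [0.26, -0.023, 0], "dr": [0, 0, -7.6]}, {"offset": [0.265, -0.023, 0], "dr": [0, 0, -7.7]}, {"offset": [0.265, -0.023, 0], "dr": [0, 0, -7.7]}])

```text
time_s: 12.17
position: [0.6477, 0.2726, 0.1825]
tcp_rot: [[0.012, 1.0, 0.001], [1.0, -0.012, 0.001], [0.001, 0.001, -1.0]]
force: [-0.2, 0.2, -1.6]
opening: 0.066
grasp_force: 30.0
```

servo_tool(targets=[{"offset": [0, 0, 0], "dr": [0, 0, 0]}, {"offset": [0, 0, 0], "dr": [0, 0, 0]}, {"offset": [0, 0, 0], "dr": [0, 0, 0]}])

```text
time_s: 12.42
position: [0.6479, 0.2705, 0.1827]
tcp_rot: [[0.014, 1.0, 0.001], [1.0, -0.014, 0.0], [0.001, 0.001, -1.0]]
force: [-0.2, -0.5, -0.9]
opening: 0.065
grasp_force: 30.0
```

Run:
```python
from h import *
from rig import bot,viewer
import cv2
s=bot.read_state();p=s["position"];R=s["tcp_rot"];print(p,R.round(4),s["force"],s["opening"],s["grasp_force"])
N=p+R@[0,-.127,.0055]; print("notch",N)
o=[]
for n,(u0,v0,u1,v1) in zip(("side","top"),((180,40,340,200),(90,100,250,300))):
    c=viewer.capture(n)
    q=proj(c,np.array([p+R@[y,-.157,.0025] for y in(-.055,.055)]+[[.509+a*.0122,.274+a,.101] for a in(-.08,0,.08)]))
    i=c["color"][v0:v1,u0:u1,::-1];f=500/(v1-v0)
    i=cv2.resize(i,None,fx=f,fy=f,interpolation=cv2.INTER_CUBIC)
    for u in q: cv2.circle(i,tuple(int(v) for v in (u-[u0,v0])*f),4,(0,0,255),1)
    o.append(i)
o=np.hstack(o);f=min(1,800/o.shape[1]);cv2.imwrite("pics/above.png",cv2.resize(o,None,fx=f,fy=f))
```

```text
[0.64793398 0.27054204 0.18270988] [[ 1.410e-02  9.999e-01  1.300e-03]
 [ 9.999e-01 -1.410e-02  5.000e-04]
 [ 5.000e-04  1.300e-03 -1.000e+00]] [-0.18395415 -0.47580339 -0.93990178] 0.06496538593836942 29.99965965282172
notch [0.52095368 0.27233602 0.17705006]
```

View pics/above.png

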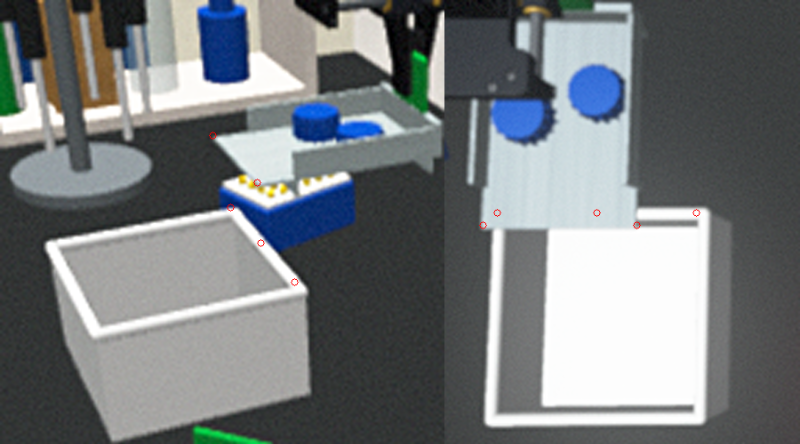

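The predicted pour-end corners and the rim line (red circles) sit on the image features in both views, with the rib about 7 mm outside the rim bead. I'll descend until it's nearly resting.

servo_tool(targets=[{"offset": [0.001, 0, 0.002], "dr": [0, 0, 0]}, {"offset": [0.002, 0, 0.007], "dr": [0, 0, 0]}, {"offset": [0.002, 0, 0.015], "dr": [0, 0, 0]}, {"offset": [0.002, 0, 0.025], "dr": [0, 0, 0]}, {"offset": [0.002, 0, 0.036], "dr": [0, 0, 0]}, {"offset": [0.002, 0, 0.047], "dr": [0, 0, 0]}, {"offset": [0.002, 0, 0.057], "dr": [0, 0, 0]}, {"offset": [0.002, 0, 0.065], "dr": [0, 0, 0]}, {"offset": [0.002, 0, 0.07], "dr": [0, 0, 0]}, {"offset": [0.002, 0, 0.072], "dr": [0, 0, 0]}, {"offset": [0.002, 0, 0.072], "dr": [0, 0, 0]}, {"offset": [0.002, 0, 0.072], "dr": [0, 0, 0]}])

```text
time_s: 13.52
position: [0.6483, 0.2737, 0.111]
tcp_rot: [[0.013, 1.0, 0.002], [1.0, -0.013, 0.001], [0.001, 0.002, -1.0]]
force: [-0.4, 0.3, -1.7]
opening: 0.069
grasp_force: 30.0
```

servo_tool(targets=[{"offset": [0, 0, 0.001], "dr": [0, 0, 0]}, {"offset": [0, 0, 0.002], "dr": [0, 0, 0]}, {"offset": [0, 0, 0.002], "dr": [0, 0, 0]}, {"offset": [0, 0, 0.002], "dr": [0, 0, 0]}])

```text
time_s: 13.85
position: [0.648, 0.2737, 0.109]
tcp_rot: [[0.013, 1.0, 0.002], [1.0, -0.013, 0.001], [0.001, 0.002, -1.0]]
force: [-0.3, -0.1, -1.9]
opening: 0.066
grasp_force: 30.0
```

servo_tool(targets=[{"offset": [0, 0, 0.001], "dr": [0, 0, 0]}, {"offset": [0, 0, 0.002], "dr": [0, 0, 0]}, {"offset": [0, 0, 0.002], "dr": [0, 0, 0]}, {"offset": [0, 0, 0.002], "dr": [0, 0, 0]}])

```text
time_s: 14.18
position: [0.6479, 0.2736, 0.1067]
tcp_rot: [[0.013, 1.0, 0.001], [1.0, -0.013, 0.001], [0.001, 0.001, -1.0]]
force: [0.1, 0.4, -1.0]
opening: 0.061
grasp_force: 30.0
```

servo_tool(targets=[{"offset": [0, 0, 0.001], "dr": [0, 0, 0]}, {"offset": [0, 0, 0.001], "dr": [0, 0, 0]}, {"offset": [0, 0, 0.001], "dr": [0, 0, 0]}])

```text
time_s: 14.43
position: [0.6481, 0.2736, 0.1061]
tcp_rot: [[0.013, 1.0, 0.002], [1.0, -0.013, 0.001], [0.001, 0.002, -1.0]]
force: [0.5, -0.1, 1.2]
opening: 0.065
grasp_force: 30.0
```

servo_tool(targets=[{"offset": [0, 0, 0.001], "dr": [0, 0, 0]}, {"offset": [0, 0, 0.001], "dr": [0, 0, 0]}, {"offset": [0, 0, 0.001], "dr": [0, 0, 0]}])

```text
time_s: 14.68
position: [0.6484, 0.2737, 0.1052]
tcp_rot: [[0.013, 1.0, 0.003], [1.0, -0.013, 0.001], [0.001, 0.002, -1.0]]
force: [0.0, 0.2, 3.0]
opening: 0.063
grasp_force: 30.1
```

```bash
python3 -c "
from rig import bot
s=bot.read_state();print(s['position'],s['force'],s['moment'],s['tcp_rot'][:,1])"
```

```text
[0.64843385 0.27365318 0.10520888] [0.03027792 0.16647989 3.01964798] [-0.11171597  0.31623929  0.0372439 ] [ 0.99991372 -0.012898    0.00248748]
```

Contact came at the expected height: Fz rose about 4.5 N at TCP z 0.105. Now I'll draw the rib in toward the rim.

servo_tool(targets=[{"offset": [0, -0.001, -0.001], "dr": [0, 0, 0]}, {"offset": [0, -0.002, -0.001], "dr": [0, 0, 0]}, {"offset": [0, -0.003, -0.001], "dr": [0, 0, 0]}, {"offset": [0, -0.004, -0.001], "dr": [0, 0, 0]}, {"offset": [0, -0.004, -0.001], "dr": [0, 0, 0]}, {"offset": [0, -0.004, -0.001], "dr": [0, 0, 0]}])

```text
time_s: 15.18
position: [0.6438, 0.2737, 0.1057]
tcp_rot: [[0.013, 1.0, 0.001], [1.0, -0.013, 0.001], [0.001, 0.001, -1.0]]
force: [0.8, 0.5, 1.7]
opening: 0.067
grasp_force: 30.0
```

servo_tool(targets=[{"offset": [0, -0.001, 0], "dr": [0, 0, 0]}, {"offset": [0, -0.001, 0], "dr": [0, 0, 0]}, {"offset": [0, -0.001, 0], "dr": [0, 0, 0]}])

```text
time_s: 15.43
position: [0.6436, 0.2738, 0.106]
tcp_rot: [[0.013, 1.0, 0.003], [1.0, -0.013, 0.001], [0.001, 0.003, -1.0]]
force: [3.1, -0.2, 1.8]
opening: 0.065
grasp_force: 30.0
```

servo_tool(targets=[{"offset": [0, -0.001, 0], "dr": [0, 0, 0]}, {"offset": [0, -0.001, 0], "dr": [0, 0, 0]}, {"offset": [0, -0.001, 0], "dr": [0, 0, 0]}])

```text
time_s: 15.68
position: [0.6435, 0.2739, 0.1064]
tcp_rot: [[0.013, 1.0, 0.005], [1.0, -0.013, 0.001], [0.001, 0.005, -1.0]]
force: [4.9, 1.5, 1.9]
opening: 0.064
grasp_force: 30.0
```

The rib meets the bead at TCP x 0.6437 and the tray rests on the rim. I'll swing about the bead axis, which in tool coordinates is (0, -0.132, 0.0105), going to 12° first to check the forces.

servo_tool(targets=[{"offset": [0, 0.001, 0], "dr": [0, 0, 0]}, {"offset": [0, 0.0005, -0.0035], "dr": [-1.5, 0, 0]}, {"offset": [0, 0.0003, -0.0069], "dr": [-3, 0, 0]}, {"offset": [0, -0.0003, -0.0103], "dr": [-4.5, 0, 0]}, {"offset": [0, -0.0008, -0.0137], "dr": [-6, 0, 0]}, {"offset": [0, -0.0015, -0.0171], "dr": [-7.5, 0, 0]}, {"offset": [0, -0.0023, -0.0205], "dr": [-9, 0, 0]}, {"offset": [0, -0.0032, -0.0239], "dr": [-10.5, 0, 0]}, {"offset": [0, -0.0041, -0.0272], "dr": [-12, 0, 0]}, {"offset": [0, -0.0041, -0.0272], "dr": [-12, 0, 0]}, {"offset": [0, -0.0041, -0.0272], "dr": [-12, 0, 0]}])

```text
time_s: 16.6
position: [0.6384, 0.2739, 0.1336]
tcp_rot: [[0.013, 0.977, 0.211], [1.0, -0.012, -0.002], [0.001, 0.211, -0.978]]
force: [4.3, -0.1, 3.4]
opening: 0.067
grasp_force: 30.0
```

```bash
python3 -c "
from rig import bot
import numpy as np
s=bot.read_state();print(s['position'],s['force'],s['tcp_rot'])
print('hinge now',s['position']+s['tcp_rot']@[0,-.132,.0105],'level was',[.6435-.132,.2739+.132*.013,.1064-.0105])
for t in range(12,49,3):
  a=np.radians(t);b=np.radians(12);f=lambda a:np.array([.132*np.cos(a)-.0105*np.sin(a),-.132*np.sin(a)-.0105*np.cos(a)])
  d=f(a)-f(b); c,q=np.cos(b),np.sin(b)
  # express in tool axes tilted by -12 about x
  print(t-12,(np.array([[c,-q],[q,c]])@d).round(4))
"
```

```text
[0.63844071 0.27385248 0.13360676] [ 4.29186277 -0.137809    3.38075416] [[ 0.01250212  0.97745178  0.21078834]
 [ 0.99992125 -0.01245206 -0.0015648 ]
 [ 0.00109524  0.2107913  -0.97753047]]
hinge now [0.51163035 0.27547972 0.09551824] level was [0.5115, 0.27561599999999997, 0.0959]
0 [0. 0.]
3 [-0.0007 -0.0069]
6 [-0.0018 -0.0137]
9 [-0.0033 -0.0205]
12 [-0.0051 -0.0272]
15 [-0.0072 -0.0338]
18 [-0.0097 -0.0403]
21 [-0.0125 -0.0466]
24 [-0.0157 -0.0528]
27 [-0.0192 -0.0588]
30 [-0.0229 -0.0646]
33 [-0.027  -0.0702]
36 [-0.0314 -0.0756]
```

servo_tool(targets=[{"offset": [0, -0.0007, -0.0069], "dr": [-3, 0, 0]}, {"offset": [0, -0.0018, -0.0137], "dr": [-6, 0, 0]}, {"offset": [0, -0.0033, -0.0205], "dr": [-9, 0, 0]}, {"offset": [0, -0.0051, -0.0272], "dr": [-12, 0, 0]}, {"offset": [0, -0.0072, -0.0338], "dr": [-15, 0, 0]}, {"offset": [0, -0.0097, -0.0403], "dr": [-18, 0, 0]}, {"offset": [0, -0.0125, -0.0466], "dr": [-21, 0, 0]}, {"offset": [0, -0.0157, -0.0528], "dr": [-24, 0, 0]}, {"offset": [0, -0.0192, -0.0588], "dr": [-27, 0, 0]}, {"offset": [0, -0.0229, -0.0646], "dr": [-30, 0, 0]}, {"offset": [0, -0.027, -0.0702], "dr": [-33, 0, 0]}, {"offset": [0, -0.027, -0.0702], "dr": [-33, 0, 0]}, {"offset": [0, -0.027, -0.0702], "dr": [-33, 0, 0]}, {"offset": [0, -0.027, -0.0702], "dr": [-33, 0, 0]}, {"offset": [0, -0.027, -0.0702], "dr": [-33, 0, 0]}, {"offset": [0, -0.027, -0.0702], "dr": [-33, 0, 0]}])

```text
time_s: 17.93
position: [0.5984, 0.2759, 0.2012]
tcp_rot: [[0.016, 0.716, 0.698], [1.0, -0.008, -0.014], [-0.004, 0.698, -0.716]]
force: [-0.1, 0.3, -1.9]
opening: 0.067
grasp_force: 30.0
```

```bash
cat > blue.py <<'E'
from h import *
from rig import bot,viewer
import cv2
s=bot.read_state();p=s['position'];R=s['tcp_rot'];print(p,s['force'],'tilt',np.degrees(np.arcsin(R[2,1])),'hinge',p+R@[0,-.132,.0105])
for n in("side","top"):
    c=viewer.capture(n);h=cv2.cvtColor(c["color"],cv2.COLOR_RGB2HSV)
    m=cv2.inRange(h,(105,120,60),(125,255,255));k,_,st,ce=cv2.connectedComponentsWithStats(m)
    print(n,[(ce[i].round().astype(int).tolist(),int(st[i,4])) for i in range(1,k) if st[i,4]>25])
    cv2.imwrite(f"pics/{n}_last.png",c["color"][:,:,::-1])
E
python3 blue.py
```

```text
[0.59843157 0.27588196 0.20116123] [-0.08101677  0.31069532 -1.88078048] tilt 44.26517340634554 hinge [0.51123754 0.27679735 0.10150877]
side [([37, 10], 296), ([74, 8], 171), ([115, 7], 140), ([149, 5], 145), ([162, 3], 52), ([193, 7], 97), ([2, 16], 45), ([174, 37], 58), ([143, 49], 1422), ([63, 62], 3035), ([188, 61], 47), ([258, 65], 71), ([413, 82], 131), ([301, 117], 174)]
top [([58, 176], 262), ([157, 266], 274), ([184, 268], 271)]
```

Both caps are in the white tub: top view (157,266) and (184,268), inside the rim. The contact force has vanished and the hinge reads about 5 mm high, so I'll check whether the pose has settled and seat it again.

servo_tool(targets=[{"offset": [0, -0.027, -0.0702], "dr": [-33, 0, 0]}])

```text
time_s: 18.12
position: [0.5703, 0.284, 0.2396]
tcp_rot: [[0.04, 0.674, 0.738], [0.999, -0.011, -0.045], [-0.022, 0.739, -0.674]]
force: [0.5, 1.6, -2.1]
opening: 0.065
grasp_force: 30.0
```

I sent that row wrongly: offsets are relative to the current pose, so the empty tray moved up about 40 mm. I'll settle, measure, and seat it back on the hinge at 45°.

servo_tool(targets=[{"offset": [0, 0, 0], "dr": [0, 0, 0]}, {"offset": [0, 0, 0], "dr": [0, 0, 0]}, {"offset": [0, 0, 0], "dr": [0, 0, 0]}, {"offset": [0, 0, 0], "dr": [0, 0, 0]}])

```text
time_s: 18.45
position: [0.5662, 0.2892, 0.2499]
tcp_rot: [[0.029, 0.665, 0.747], [0.999, -0.01, -0.03], [-0.013, 0.747, -0.665]]
force: [0.9, 0.3, -1.1]
opening: 0.071
grasp_force: 30.0
```

```bash
cat > aim.py <<'E'
import sys
from h import *
from scipy.spatial.transform import Rotation as Ro
from rig import bot
H=np.array([float(v) for v in sys.argv[1:4]]);t=float(sys.argv[4]);yaw=-.7
s=bot.read_state();R=s["tcp_rot"];p=s["position"]
print(p,s["force"].round(1),"tilt",np.degrees(np.arcsin(R[2,1])).round(1),"hinge",p+R@[0,-.132,.0105],s["joint_positions"].round(1))
D=(Ro.from_euler("z",yaw,degrees=True)*Ro.from_matrix([[0,1,0],[1,0,0],[0,0,-1]])*Ro.from_euler("x",-t,degrees=True)).as_matrix()
print(rel(H-D@[0,-.132,.0105],yaw,-t,s))
E
python3 aim.py .5115 .2757 .110 45; python3 blue.py
```

```text
[0.56619539 0.2891907  0.24992883] [ 0.9  0.3 -1.1] tilt 48.3 hinge [0.48630128 0.29016027 0.14433414] [ 28.8  20.8 111.9 -81.9  23.  102.1]
(array([-0.0131, -0.0084,  0.0498]), array([ 3.34,  1.22, -0.13]))
[0.56619539 0.2891907  0.24992883] [ 0.8840785   0.26492039 -1.0867325 ] tilt 48.33932448909916 hinge [0.48630128 0.29016027 0.14433414]
side [([36, 10], 295), ([74, 8], 174), ([115, 7], 139), ([149, 5], 144), ([162, 3], 52), ([191, 7], 121), ([2, 17], 44), ([175, 37], 58), ([143, 49], 1420), ([64, 62], 3024), ([259, 56], 354), ([188, 61], 49), ([413, 82], 130), ([290, 118], 556)]
top [([72, 125], 272), ([157, 266], 275), ([184, 268], 274)]
```

Joint 4 is at -81.9°, almost at its -82° limit. That explains why the last degrees lifted off. I'll move away from the limit by seating about 30 mm further toward the arm's plane along the rim, at roughly 43°.

```bash
python3 aim.py .516 .245 .130 42
```

```text
[0.56635557 0.28888512 0.2497049 ] [ 0.  -0.8 -1.3] tilt 48.3 hinge [0.48643144 0.28990581 0.14413339] [ 28.8  20.9 111.9 -81.9  23.  102.2]
(array([-0.0434,  0.0099,  0.0475]), array([ 6.32,  1.24, -0.19]))
```

servo_tool(targets=[{"offset": [-0.01, 0.002, 0.01], "dr": [2, 0.3, 0]}, {"offset": [-0.022, 0.005, 0.024], "dr": [4, 0.7, 0]}, {"offset": [-0.034, 0.008, 0.037], "dr": [5, 1, -0.1]}, {"offset": [-0.043, 0.01, 0.047], "dr": [6.3, 1.2, -0.2]}, {"offset": [-0.043, 0.01, 0.047], "dr": [6.3, 1.2, -0.2]}, {"offset": [-0.043, 0.01, 0.047], "dr": [6.3, 1.2, -0.2]}, {"offset": [-0.043, 0.01, 0.047], "dr": [6.3, 1.2, -0.2]}])

```text
time_s: 19.13
position: [0.606, 0.2447, 0.2263]
tcp_rot: [[0.012, 0.743, 0.669], [1.0, -0.008, -0.009], [-0.001, 0.669, -0.743]]
force: [-0.9, 0.7, -1.8]
opening: 0.069
grasp_force: 30.0
```

```bash
python3 aim.py .5155 .245 .102 43
```

```text
[0.60603384 0.24466341 0.22627851] [-0.9  0.7 -1.8] tilt 42.0 hinge [0.51497609 0.2456807  0.13014474] [ 18.9  21.8 109.1 -56.6  15.7  70.4]
(array([-0.0007, -0.0186,  0.019 ]), array([-1.  ,  0.04,  0.04]))
```

servo_tool(targets=[{"offset": [0, -0.006, 0.006], "dr": [-0.5, 0, 0]}, {"offset": [0, -0.012, 0.012], "dr": [-1, 0, 0]}, {"offset": [0, -0.0186, 0.019], "dr": [-1, 0, 0]}, {"offset": [0, -0.0186, 0.019], "dr": [-1, 0, 0]}, {"offset": [0, -0.0186, 0.019], "dr": [-1, 0, 0]}])

```text
time_s: 19.55
position: [0.6042, 0.246, 0.1995]
tcp_rot: [[0.009, 0.732, 0.681], [1.0, -0.006, -0.007], [-0.001, 0.681, -0.732]]
force: [-0.4, 0.1, -0.9]
opening: 0.068
grasp_force: 30.0
```

servo_tool(targets=[{"offset": [0, -0.002, 0.002], "dr": [0, 0, 0]}, {"offset": [0, -0.004, 0.0045], "dr": [0, 0, 0]}, {"offset": [0, -0.004, 0.0045], "dr": [0, 0, 0]}, {"offset": [0, -0.004, 0.0045], "dr": [0, 0, 0]}])

```text
time_s: 19.88
position: [0.6055, 0.2459, 0.1955]
tcp_rot: [[0.011, 0.731, 0.682], [1.0, -0.008, -0.007], [-0.0, 0.682, -0.731]]
force: [-1.7, 0.6, 2.7]
opening: 0.065
grasp_force: 30.1
```

```bash
python3 aim.py .5110 .245 .095 44
```

```text
[0.60552992 0.24589104 0.19549087] [-1.7  0.6  2.7] tilt 43.0 hinge [0.51617827 0.24684169 0.09776867] [ 19.2  25.3 111.5 -81.9  13.5  96.4]
(array([-0.002 , -0.0059, -0.0038]), array([-0.99, -0.05,  0.06]))
```

servo_tool(targets=[{"offset": [0, -0.0015, 0], "dr": [0, 0, 0]}, {"offset": [0, -0.003, 0], "dr": [0, 0, 0]}, {"offset": [0, -0.0045, 0], "dr": [0, 0, 0]}, {"offset": [0, -0.0045, 0], "dr": [0, 0, 0]}, {"offset": [0, -0.0045, 0], "dr": [0, 0, 0]}])

```text
time_s: 20.3
position: [0.6027, 0.246, 0.1933]
tcp_rot: [[0.012, 0.734, 0.679], [1.0, -0.008, -0.009], [-0.001, 0.679, -0.734]]
force: [-0.9, -0.9, 1.7]
opening: 0.067
grasp_force: 30.1
```

```bash
python3 aim.py .5115 .245 .150 0
```

```text
[0.60273507 0.24597699 0.19329172] [-0.9 -0.9  1.7] tilt 42.8 hinge [0.51297501 0.24691868 0.09594443] [ 19.4  25.3 111.7 -81.9  13.7  96.7]
(array([-0.0021,  0.0077,  0.0518]), array([42.77,  0.06,  0.05]))
```

Re-seated on the hinge at 43°, with the bead axis in tray coordinates at z 0.096 and contact force present. Now I'll lift off.

servo_tool(targets=[{"offset": [0, 0.007, -0.007], "dr": [0, 0, 0]}, {"offset": [0, 0.02, -0.022], "dr": [0, 0, 0]}, {"offset": [0, 0.034, -0.037], "dr": [0, 0, 0]}, {"offset": [0, 0.048, -0.051], "dr": [0, 0, 0]}, {"offset": [0, 0.055, -0.058], "dr": [0, 0, 0]}, {"offset": [0, 0.055, -0.058], "dr": [0, 0, 0]}, {"offset": [0, 0.055, -0.058], "dr": [0, 0, 0]}, {"offset": [0, 0.055, -0.058], "dr": [0, 0, 0]}])

```text
time_s: 20.97
position: [0.6029, 0.2454, 0.2715]
tcp_rot: [[0.013, 0.736, 0.677], [1.0, -0.007, -0.01], [-0.003, 0.677, -0.736]]
force: [0.6, -0.3, -1.1]
opening: 0.069
grasp_force: 30.0
```

```bash
python3 aim.py .520 .245 .190 0;python3 blue.py
```

```text
[0.60285837 0.24540797 0.27148959] [ 0.6 -0.3 -1.1] tilt 42.6 hinge [0.51282789 0.24627245 0.17439162] [ 19.3  17.5 106.9 -43.2  20.   56.3]
(array([-0.0012, -0.0119,  0.0855]), array([4.261e+01, 1.600e-01, 4.000e-02]))
[0.60285837 0.24540797 0.27148959] [ 0.58961807 -0.26499614 -1.12870331] tilt 42.61359989872873 hinge [0.51282789 0.24627245 0.17439162]
side [([36, 10], 296), ([74, 8], 172), ([115, 7], 140), ([149, 5], 145), ([162, 3], 52), ([192, 5], 181), ([210, 6], 45), ([2, 17], 43), ([174, 37], 58), ([143, 49], 1421), ([257, 40], 78), ([64, 62], 3023), ([261, 58], 324), ([188, 60], 47), ([413, 82], 130), ([288, 117], 603)]
top [([75, 124], 52), ([157, 266], 274), ([184, 268], 270)]
```

servo_tool(targets=[{"offset": [0, -0.001, 0.012], "dr": [6, 0, 0]}, {"offset": [0, -0.002, 0.024], "dr": [12, 0, 0]}, {"offset": [0, -0.003, 0.036], "dr": [18, 0, 0]}, {"offset": [0, -0.005, 0.048], "dr": [24, 0, 0]}, {"offset": [0, -0.007, 0.06], "dr": [30, 0.1, 0]}, {"offset": [0, -0.009, 0.072], "dr": [36, 0.1, 0]}, {"offset": [-0.001, -0.012, 0.085], "dr": [42.6, 0.2, 0]}, {"offset": [-0.001, -0.012, 0.085], "dr": [42.6, 0.2, 0]}, {"offset": [-0.001, -0.012, 0.085], "dr": [42.6, 0.2, 0]}, {"offset": [-0.001, -0.012, 0.085], "dr": [42.6, 0.2, 0]}, {"offset": [-0.001, -0.012, 0.085], "dr": [42.6, 0.2, 0]}])

```text
time_s: 21.98
position: [0.6513, 0.2446, 0.2028]
tcp_rot: [[0.01, 1.0, 0.003], [1.0, -0.01, 0.002], [0.002, 0.003, -1.0]]
force: [-0.6, -0.4, -1.2]
opening: 0.066
grasp_force: 30.0
```

Run:
```python
from h import *
from rig import bot
s=bot.read_state();print(s["position"],s["tcp_rot"].round(3),rel([.632,.0062,.19],-8.4,0,s))
```

```text
[0.65133234 0.24459346 0.20280625] [[ 0.01   1.     0.003]
 [ 1.    -0.01   0.002]
 [ 0.002  0.003 -1.   ]] (array([-0.2386, -0.0169,  0.0124]), array([ 0.16, -0.1 ,  7.82]))
```

servo_tool(targets=[{"offset": [-0.02, -0.001, 0], "dr": [0, 0, 0]}, {"offset": [-0.05, -0.004, 0], "dr": [0, 0, 1.5]}, {"offset": [-0.08, -0.006, 0], "dr": [0, 0, 3]}, {"offset": [-0.11, -0.008, 0], "dr": [0, 0, 4]}, {"offset": [-0.14, -0.01, 0], "dr": [0, 0, 5]}, {"offset": [-0.17, -0.012, 0], "dr": [0, 0, 6]}, {"offset": [-0.2, -0.015, 0.01], "dr": [0.1, 0, 7]}, {"offset": [-0.225, -0.016, 0.03], "dr": [0.1, 0, 7.8]}, {"offset": [-0.239, -0.017, 0.055], "dr": [0.1, 0, 7.8]}, {"offset": [-0.239, -0.017, 0.08], "dr": [0.1, 0, 7.8]}, {"offset": [-0.239, -0.017, 0.105], "dr": [0.1, 0, 7.8]}, {"offset": [-0.239, -0.017, 0.13], "dr": [0.1, 0, 7.8]}, {"offset": [-0.239, -0.017, 0.15], "dr": [0.1, 0, 7.8]}, {"offset": [-0.239, -0.017, 0.165], "dr": [0.1, 0, 7.8]}, {"offset": [-0.239, -0.017, 0.172], "dr": [0.1, 0, 7.8]}, {"offset": [-0.239, -0.017, 0.176], "dr": [0.1, 0, 7.8]}, {"offset": [-0.239, -0.017, 0.176], "dr": [0.1, 0, 7.8]}, {"offset": [-0.239, -0.017, 0.176], "dr": [0.1, 0, 7.8]}])

```text
time_s: 23.48
position: [0.6344, 0.0061, 0.0277]
tcp_rot: [[0.146, 0.989, 0.004], [0.989, -0.146, 0.002], [0.002, 0.004, -1.0]]
force: [-0.3, 0.1, -1.2]
opening: 0.069
grasp_force: 30.0
```

Run:
```python
from h import *
from rig import bot
s=bot.read_state();print(s["position"],s["tcp_rot"].round(4),s["force"],rel([.632,.0062,.018],-8.4,0,s))
```

```text
[0.63441121 0.00608267 0.02768143] [[ 0.1459  0.9893  0.0039]
 [ 0.9893 -0.1459  0.0016]
 [ 0.0021  0.0036 -1.    ]] [-0.33318658  0.07558421 -1.16508078] (array([-0.0003, -0.0024,  0.0097]), array([ 0.21, -0.12,  0.01]))
```

Lowering in small steps until it touches.

servo_tool(targets=[{"offset": [0, 0, 0.003], "dr": [0.2, -0.1, 0]}, {"offset": [0, 0, 0.006], "dr": [0.2, -0.1, 0]}, {"offset": [0, 0, 0.008], "dr": [0.2, -0.1, 0]}, {"offset": [0, 0, 0.008], "dr": [0.2, -0.1, 0]}, {"offset": [0, 0, 0.008], "dr": [0.2, -0.1, 0]}])

```text
time_s: 23.9
position: [0.6336, 0.0059, 0.018]
tcp_rot: [[0.146, 0.989, -0.003], [0.989, -0.146, 0.001], [0.0, -0.003, -1.0]]
force: [-0.0, 1.0, -0.6]
opening: 0.069
grasp_force: 30.0
```

servo_tool(targets=[{"offset": [0, 0, 0.001], "dr": [0, 0, 0]}, {"offset": [0, 0, 0.0015], "dr": [0, 0, 0]}, {"offset": [0, 0, 0.0015], "dr": [0, 0, 0]}, {"offset": [0, 0, 0.0015], "dr": [0, 0, 0]}])

```text
time_s: 24.23
position: [0.634, 0.0058, 0.0175]
tcp_rot: [[0.146, 0.989, -0.002], [0.989, -0.146, 0.001], [0.0, -0.002, -1.0]]
force: [-1.6, 0.1, 5.3]
opening: 0.069
grasp_force: 30.0
```

Contact. I'll release to a partly open grip and then retract upward.

servo_tool(targets=[{"offset": [0, 0, -0.0005], "dr": [0, 0, 0]}, {"offset": [0, 0, -0.0005], "dr": [0, 0, 0]}, {"offset": [0, 0, -0.0005], "dr": [0, 0, 0]}, {"offset": [0, 0, -0.0005], "dr": [0, 0, 0]}, {"offset": [0, 0, -0.0005], "dr": [0, 0, 0]}, {"offset": [0, 0, -0.0005], "dr": [0, 0, 0]}, {"offset": [0, 0, -0.0005], "dr": [0, 0, 0]}, {"offset": [0, 0, -0.0005], "dr": [0, 0, 0]}, {"offset": [0, 0, -0.0005], "dr": [0, 0, 0]}, {"offset": [0, 0, -0.0005], "dr": [0, 0, 0]}], gripper=-0.3)

```text
time_s: 25.07
position: [0.6337, 0.0059, 0.0172]
tcp_rot: [[0.146, 0.989, -0.002], [0.989, -0.146, 0.001], [0.0, -0.002, -1.0]]
force: [0.8, -1.1, -0.4]
opening: 0.633
grasp_force: 0.0
```

servo_tool(targets=[{"offset": [0, 0, -0.01], "dr": [0, 0, 0]}, {"offset": [0, 0, -0.03], "dr": [0, 0, 0]}, {"offset": [0, 0, -0.055], "dr": [0, 0, 0]}, {"offset": [0, 0, -0.085], "dr": [0, 0, 0]}, {"offset": [0, 0, -0.12], "dr": [0, 0, 0]}, {"offset": [0, 0, -0.15], "dr": [0, 0, 0]}, {"offset": [0.1, 0, -0.17], "dr": [0, 0, 0]}, {"offset": [0.2, 0, -0.18], "dr": [0, 0, 0]}, {"offset": [0.2, 0, -0.18], "dr": [0, 0, 0]}, {"offset": [0.2, 0, -0.18], "dr": [0, 0, 0]}, {"offset": [0.2, 0, -0.18], "dr": [0, 0, 0]}, {"offset": [0.2, 0, -0.18], "dr": [0, 0, 0]}, {"offset": [0.2, 0, -0.18], "dr": [0, 0, 0]}])

```text
time_s: 26.15
position: [0.6632, 0.206, 0.1982]
tcp_rot: [[0.142, 0.99, -0.001], [0.99, -0.142, 0.001], [0.001, -0.001, -1.0]]
force: [-0.5, -0.5, -0.3]
opening: 0.652
grasp_force: 0.0
```

```bash
python3 blue.py
python3 - <<'E'
import cv2,numpy as np
a=cv2.imread("pics/side_last.png")[50:300,150:450];b=cv2.imread("pics/top_last.png")[90:310,90:350]
a=cv2.resize(a,(408,340));b=cv2.resize(b,(390,330));cv2.imwrite("pics/final.png",np.hstack([a[:330],b]))
E
```

```text
[0.6632006  0.205963   0.19823511] [-0.51229092 -0.47029218 -0.32548582] tilt -0.05662240374227008 hinge [0.53253511 0.22475802 0.18786556]
side [([74, 8], 172), ([115, 7], 141), ([149, 5], 143), ([162, 3], 53), ([192, 5], 179), ([210, 6], 45), ([174, 37], 59), ([143, 49], 1419), ([69, 63], 2637), ([260, 53], 491), ([188, 61], 49), ([29, 80], 75), ([413, 82], 132), ([287, 117], 629)]
top [([157, 266], 275), ([184, 268], 273)]
```

View pics/final.png

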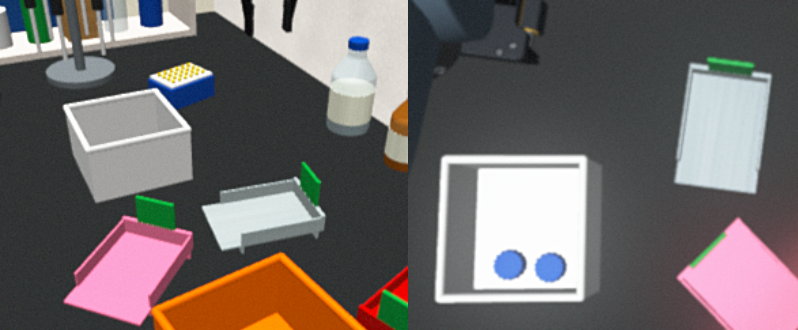

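The picture shows both blue caps in the white tub at crop (509,264) and (550,267). The empty tray stands level on the bench at (722,130), and the gripper is clear of everything.

```bash
python3 -c "
from rig import ticket
print(ticket.hand_in())"
```

```text
the job is handed in; nothing more can be done
None
```

The job is handed in, verdict not shown: both caps are in the white tub and the empty tray stands level on the bench, released, but near 44° the tray rose about 5 mm off the rim (joint 4 was near its limit), and a mistaken row then lifted it about 40 mm with both caps already in the tub, so I re-seated it at 43° before returning it.

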